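Fish the strainer out of the brush-washing pot

ROBOT

A 6-joint arm with a two-finger parallel gripper is mounted at the origin on the work surface. World frame = base frame: x ahead of the robot, y to its left, z up, the work surface at z = 0. Lengths are in mm, angles in degrees, forces in N, time in s.
With the tool pointing down it reaches from about 300 to 850 mm from the base axis. Payload 4.2 kg.
Tool frame: the origin (TCP) lies midway between the tips of the shut fingers; the grasp point (between the pads) lies 19 mm behind it (env.tcp_to_grasp is the distance from the TCP to the grasp point, in mm); z points along the fingers, x is the direction in which the jaws open and shut, and the axes are right-handed (so a half turn about z gives the same grasp; the last joint's range is limited). The gripper opens to 91 mm and grips with 3 to 60 N. Pads are 32 mm wide; open, the fingers measure 118 mm over their backs; the gripper's body (76 mm by 178 mm) begins 60 mm behind the grasp point.
Start: joints at [67.437, 18.312, 89.639, -0, 72.044, -1.146], TCP at [209.968, 535.31, 213.976] pointing down, gripper open.
Joint ranges: [-177.97, 177.97], [-48.28, 115.42], [12.27, 149.76], [-77.06, 257.06], [2.81, 150.46], [-146.56, 146.56]. Speed limits (degrees/s): [147.25, 147.25, 180, 180, 180, 180].

INTERFACE

Orientations are given as [roll, pitch, yaw] about the fixed x, y, z axes, in that order (R = Rz(yaw) Ry(pitch) Rx(roll)).
In Python, from workcell import env gives the robot as it stands.
- The arm moves only by the tool drive_tool, never from a script. Its argument "motion" is a list of rows, each a list of 2 entries, a list of its own where there are three numbers: the shift along the world's x, y, z in m, then the turn, a rotation vector about the world's x, y, z in rad. In form: [[[dx, dy, dz], [wx, wy, wz]], ...]. A call has exactly 10 rows; each row shifts and turns the commanded pose from where the row before left it; what a row does not reach is not made up. A row lasts 1/12 s, in which the tool goes at most 41.7 mm and 7.16 degrees, less where a joint would pass 70% of its speed; a pose out of reach is approached as far as the arm can. A call is refused whole if a number of a shift passes 0.0417 or a number of a turn 0.125, either way. A call with a gripper value outside its range is refused whole. "claw" is the opening, from 0 (shut) to 1 (fully open), set as the call begins (left out, the last holds). The fingers move at their own pace and stop on an object; "force" is the grip in N (left out, the last holds). Time passes only in rows, so rows that do not move let the fingers close, or fill a call up. It gives the time, the measured TCP pose, the force and the opening at its end, in the units of the state.
- env.state(): the state, without advancing time (a new reading comes with each control period).
- env.grab_frame(name): name is "scene" or "top"; returns the picture (384x512x3 uint8, red, green, blue); there is no depth.
- env.camera_params(name): a dict with "fov_y" (degrees; the focal length in pixels is half the picture's height over the tangent of half this angle, whatever the lens; pixels are square), "cx", "cy" (the principal point, pixels), "pose" (4x4, takes a point from camera to world coordinates). Camera axes: x right, y down, z forward; pixel columns grow to the right and rows downward; lengths in mm; the calibration is good to about 2 mm. A picture is of the moment at which its call begins. camera_params takes no time and is no camera call.
- env.job_done(): hands the job in, once; it reports no verdict.
The state is a dict: "time_s": time; "qpos": joint angles; "qvel": joint speeds; "effort": joint torques, N m; "ee_pos": TCP position; "ee_rot": TCP orientation; "force": force on the tool from outside, world axes, zero at the start; "torque": the same for the moment, N m; "gripper_width": finger opening in mm.
Only numpy, scipy, OpenCV 4.12 (cv2) and the standard library are available. Lean on these libraries where they do the work, as an engineer would, in place of code of your own. Each camera call takes 0.05 s, during which the arm holds its last target.

TASK

The strainer has sunk to the bottom of the deep, empty brush-washing pot: take the lifting hook from its stand, catch the strainer's swinging wire handle with it, draw the strainer out and set it down gently, upright, inside the white drip dish, never dropping it and never touching it with the gripper. Then unhook, hang the lifting hook back in the fork of its stand and let go, leaving the other things on the table where they are.

Things in the scene. Friction and masses are not known exactly. Their poses are not given: they have to be found in the camera images.
- pot: Plain steel pot, open at the top, 100 mm outside diameter, 120 mm high, wall 5 mm, so the bore is 90 mm across; its floor is 5 mm thick. Fixed to the table. Origin: centre of its underside, z up.
- strainer: Shallow round metal cup with a perforated floor, 80 mm outside diameter, 25 mm high, wall 4 mm, floor 3 mm, 0.2 to 0.5 kg; it starts at the bottom of the pot. Origin: centre of its underside, z up; its y axis is parallel to the hinge line of its wire handle. Lifted by the peak of that handle it hangs about level.
- bail_hinge (a point): Middle of the handle's hinge line (along y), 22 mm over the strainer's underside; fixed to the cup. The handle is an arch of 4 mm dark wire from y +-38 mm, by y +-26 at 28 mm from the hinge, to its peak at y 0, 42 mm from it. It swings up to 0.8 rad to +x or -x, and friction (0.4 N at the peak) holds it. Its lean, up to 0.7 rad either way at the start, is not reported: look or feel.
- hook: Lifting hook, 0.14 kg: square wooden handle 24 x 24 mm, on a steel collar 36 x 36 x 5 mm, with a straight steel shaft 5 mm thick below it that ends in a double hook, like an inverted T. Origin: centre of the collar's underside; z up; the handle spans z 5 to 85 mm. It starts hanging upright in the stand's fork.
- hook_foot (a point): Middle of the double hook's crossbar (centre line), on the shaft's axis 112 mm below the hook's origin. The 5 mm thick crossbar runs along the hook's x axis to x = +-13 mm, where each end turns up by 8 mm (centre lines; tips' tops 10.5 mm above this point; 31 mm wide over all). The clear gap between shaft and each tip is 8 mm.
- stand: Wooden stand, base 110 x 90 x 12 mm, carrying a fork of two flat steel prongs 14 mm wide and 6 mm thick; fixed. Origin: on the table, straight below where the hook hangs, z up. The prongs run along x from -27 mm (open end) to the upright at x = 43 to 57 mm; the slot between them is 14 mm wide. The hook goes in and out by the open end (-x), its collar lifted a little off the prongs.
- stand_slot (a point): Where the hook's origin is when it hangs in its place: mid slot, level with the prongs' tops, 135 mm above the stand's origin.
- dish: White round drip dish, 136 mm outside diameter, rim 12 mm high, wall 3 mm, floor 3 mm thick; fixed. Origin: centre of its underside, z up.
- brush_a: Bystander, loose: flat brush, 170 mm long, 20 mm wide, dark wood handle, lying. Origin: centre of its underside. Leave it alone.
- brush_b: Bystander, loose: flat brush, 150 mm long, 20 mm wide, lying. Origin: centre of its underside. Leave it alone.
- jar: Bystander, loose: glass jar of brushes, 72 mm across, 200 mm high with its brushes. Origin: centre of its underside. Leave it alone.
- scissors: Bystander, loose: black-handled scissors, 150 mm long, lying. Origin: centre of its underside. Leave it alone.
- tube: Bystander, loose: white paint tube with a black cap, 105 mm long, 26 mm thick, lying. Origin: centre of its underside. Leave it alone.
- paint_pot: Bystander, loose: small lidded paint pot, 52 mm across, 70 mm high. Origin: centre of its underside. Leave it alone.
- charcoal_box: Bystander, loose: flat cardboard box, 60 x 110 x 18 mm. Origin: centre of its underside. Leave it alone.
Things that resemble listed ones, but are neither listed nor needed, are in the scene too. Several things have the shape of the hook; the one meant has the colours described above.

How it is judged:
By the outcome, as a careful person would: the job done as asked, in the order asked, and still so for the second after the job is handed in, with the robot touching nothing.
It also fails if it takes over 72 s, if anything falls off the work surface, if the arm or the gripper's body presses on something with over 40 N, if the wrist force passes 120 N, or if a joint passes its speed limit or range.

## Working session

There is one attempt and no reset: what is moved stays moved. The work goes in short steps, Python scripts to look and compute and a tool call to move; the robot and the scene stay as the last step left them, time stands still between calls to the robot, and variables do not carry over. Pictures are saved under pics/ and viewed, and the job is handed in when it is done.

Besides the shell and the picture viewer there is one more tool, called by a JSON object that holds its "op" and its "data", one argument or row to a line. drive_tool: Moves the arm, as the interface text tells. Its arguments: {"type":"object","properties":{"motion":{"type":"array","items":{"type":"array"}},"claw":{"type":"number"},"force":{"type":"number"}},"required":["motion"]}

```bash
ls; mkdir -p pics
python3 - <<'E'
from workcell import env
import cv2,json,numpy as np
s=env.state();print(s)
for n in("scene","top"):
    im=env.grab_frame(n);np.save(f"pics/{n}0.npy",im)
    cv2.imwrite(f"pics/{n}0.png",cv2.resize(im[:,:,::-1],(800,600),interpolation=cv2.INTER_CUBIC))
    p=env.camera_params(n);print(n,p)
print(env.tcp_to_grasp)
E
```

```text
pics
{'time_s': 0.0, 'qpos': array([ 6.74387484e+01,  1.83515060e+01,  8.97077447e+01,  8.89893221e-04,
        7.20422639e+01, -1.14483908e+00]), 'qvel': array([ 0.04696308,  0.02011161, -0.00558871,  0.03147249,  0.06117935,
       -0.00874599]), 'effort': array([-7.00441378e-04, -4.12477756e+01, -2.31978464e+01,  7.26189651e-02,
        4.55129310e-02, -1.32246309e-04]), 'ee_pos': array([209.74691114, 534.83318447, 213.11255557]), 'ee_rot': array([-1.79997126e+02,  1.01477438e-01,  6.85833149e+01]), 'force': array([ 0.15911931, -0.26358959, -0.0588589 ]), 'torque': array([-0.02742035,  0.00232453,  0.0138916 ]), 'gripper_width': 90.87450430524187}
scene {'fov_y': 47.517363036997956, 'cx': 255.78544775186847, 'cy': 188.04214574265794, 'pose': array([[-7.11567990e-01,  3.87794931e-01, -5.85906211e-01,
         1.23026871e+03],
       [ 7.02572120e-01,  3.83258870e-01, -5.99587404e-01,
         6.52104725e+02],
       [-7.96320375e-03, -8.38288572e-01, -5.45168650e-01,
         7.25794225e+02],
       [ 0.00000000e+00,  0.00000000e+00,  0.00000000e+00,
         1.00000000e+00]])}
top {'fov_y': 44.5069282172423, 'cx': 261.05751805761633, 'cy': 186.80429410048947, 'pose': array([[-2.68908976e-02, -9.98087963e-01,  5.56533750e-02,
         5.10182732e+02],
       [-9.99480251e-01,  2.58547432e-02, -1.92551320e-02,
        -2.18117692e+01],
       [ 1.77794117e-02, -5.61422370e-02, -9.98264465e-01,
         1.18802726e+03],
       [ 0.00000000e+00,  0.00000000e+00,  0.00000000e+00,
         1.00000000e+00]])}
18.8
```

View pics/scene0.png

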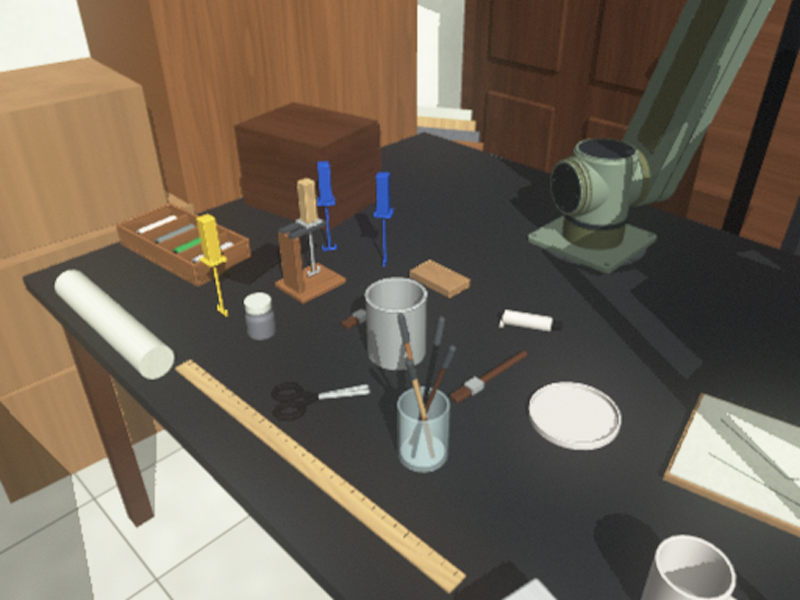

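View pics/top0.png

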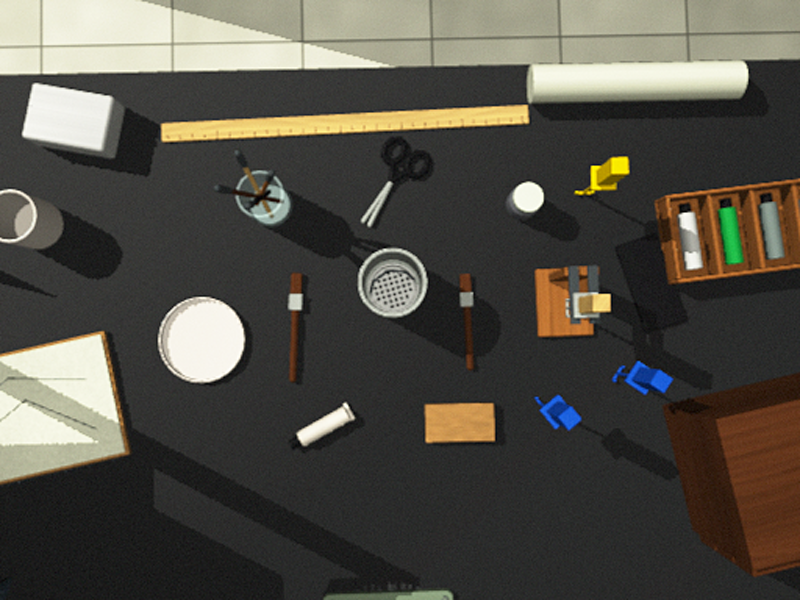

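The scene view shows the wooden-handled hook on the stand at (308,200). The decoys are yellow at (209,240), blue at (324,185) and blue at (383,195). The hook meant is the wooden one. The top view has the pot at (393,283), the dish at (202,340) and the stand at (580,300). Next I'll check close crops.

```bash
cat > h.py <<'E'
import numpy as np,cv2,json
from workcell import env
def cam(n):
    p=env.camera_params(n);f=192/np.tan(np.radians(p['fov_y']/2));return f,p['cx'],p['cy'],np.array(p['pose'])
def ray(n,u,v):
    f,cx,cy,P=cam(n);d=P[:3,:3]@np.array([(u-cx)/f,(v-cy)/f,1.]);return P[:3,3],d
def plane(n,u,v,z):
    o,d=ray(n,u,v);return o+d*(z-o[2])/d[2]
def proj(n,X):
    f,cx,cy,P=cam(n);c=P[:3,:3].T@(np.asarray(X,float)-P[:3,3]);return np.array([f*c[0]/c[2]+cx,f*c[1]/c[2]+cy])
def tri(u1,v1,u2,v2):
    o1,d1=ray('scene',u1,v1);o2,d2=ray('top',u2,v2)
    A=np.c_[d1,-d2];t=np.linalg.lstsq(A,o2-o1,rcond=None)[0]
    a,b=o1+d1*t[0],o2+d2*t[1];return (a+b)/2,np.linalg.norm(a-b)
def crop(im,u0,v0,w,h,k,fn):
    c=im[v0:v0+h,u0:u0+w,::-1];cv2.imwrite(fn,cv2.resize(c,(w*k,h*k),interpolation=cv2.INTER_CUBIC))
E
python3 - <<'E'
from h import *
s=np.load('pics/scene0.npy');t=np.load('pics/top0.npy')
crop(t,330,160,80,60,10,'pics/c_top_stand.png')
crop(t,220,150,64,60,10,'pics/c_top_pot.png')
crop(s,170,105,64,96,6,'pics/c_sc_stand.png')
E
```

```text
(no output)
```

View pics/c_top_stand.png

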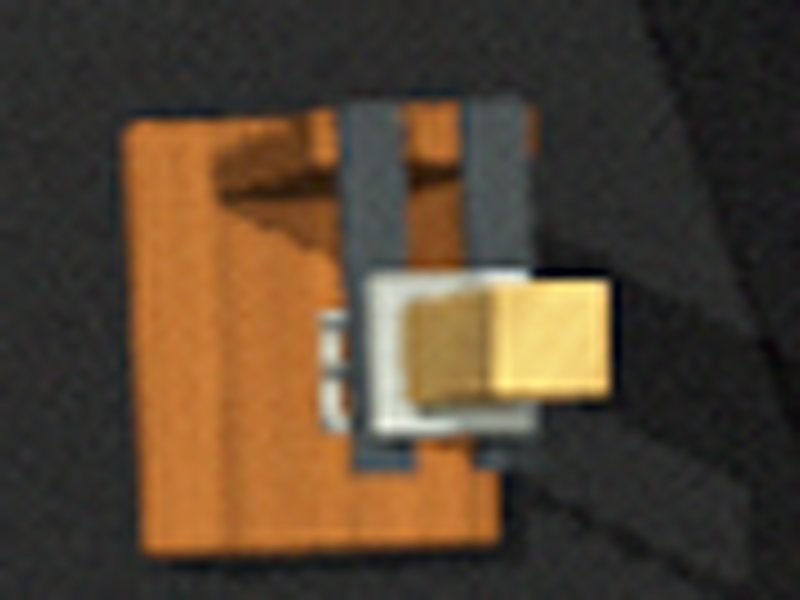

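View pics/c_top_pot.png

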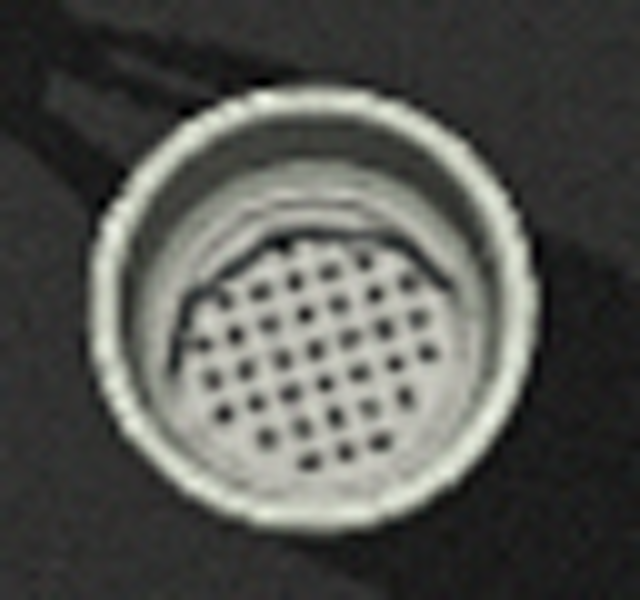

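View pics/c_sc_stand.png

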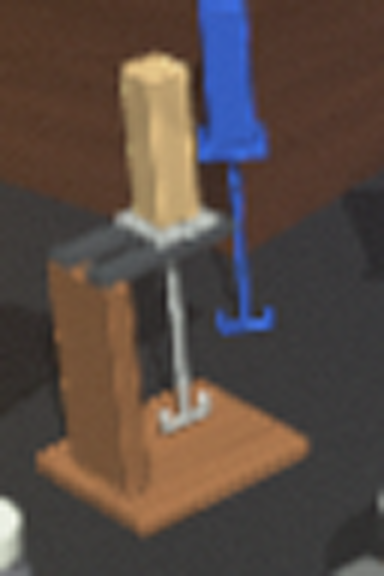

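Run:
```python
from h import *
np.set_printoptions(precision=1,suppress=True)
def T(c,z,o=(330,160)): return plane('top',o[0]+c[0]/10-0.5+0.05,o[1]+c[1]/10-0.5+0.05,z)[:2]
for n,z,cs in [('base',12,[(125,120),(145,555),(500,545)]),('collar',140,[(370,272),(372,437),(538,432)]),
  ('handle',220,[(495,282),(610,282),(610,398),(497,398)]),('prongL',135,[(340,103),(408,103),(355,468),(413,468)]),('prongR',135,[(463,100),(528,100),(475,468)]),
  ('foot bar',23,[(330,315),(330,430)])]:
    print(n,*[T(c,z) for c in cs])
# pot rim / dish circles
t=np.load('pics/top0.npy')
g=cv2.cvtColor(t,cv2.COLOR_RGB2GRAY)
def ell(mask,name,z):
    cs,_=cv2.findContours(mask.astype(np.uint8),cv2.RETR_EXTERNAL,cv2.CHAIN_APPROX_NONE)
    c=max(cs,key=cv2.contourArea);pts=np.array([plane('top',u,v,z)[:2] for u,v in c[:,0]])
    (x,y),r=cv2.minEnclosingCircle(pts.astype(np.float32))
    A=np.c_[2*pts,np.ones(len(pts))];s=np.linalg.lstsq(A,(pts**2).sum(1),rcond=None)[0]
    print(name,s[:2],np.sqrt(s[2]+s[0]**2+s[1]**2),'enc',x,y,r)
m=np.zeros_like(g);m[185:250,95:165]=g[185:250,95:165]>120;ell(m,'dish',12)
m=np.zeros_like(g);m[150:210,222:280]=g[150:210,222:280]>110;ell(m,'pot',120)
```

```text
base [ 609.  -249.8] [ 499.4 -250.9] [ 499.5 -340.5]
collar [ 562.6 -279. ] [ 525.6 -278. ] [ 525.7 -315.4]
handle [ 555.8 -285.3] [ 555.2 -309.3] [ 531.1 -308.3] [ 531.8 -284.7]
prongL [ 601.3 -274.9] [ 600.9 -290.3] [ 518.8 -275.1] [ 518.4 -288.2]
prongR [ 601.2 -302.9] [ 600.9 -317.6] [ 518.  -302.2]
foot bar [ 558.  -297.2] [ 529.3 -296.1]
dish [509.1 287.7] 67.58911592767465 enc 509.1178894042969 287.8592834472656 68.81700897216797
pot [585.2 -19.3] 49.9233414397023 enc 585.1256713867188 -19.05331039428711 51.324954986572266
```

Run:
```python
from h import *
t=np.load('pics/top0.npy')
crop(t,230,163,40,36,20,'pics/c2.png')
s=np.load('pics/scene0.npy')
crop(s,225,170,60,60,10,'pics/c3.png')
```

```text
(no output)
```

View pics/c2.png

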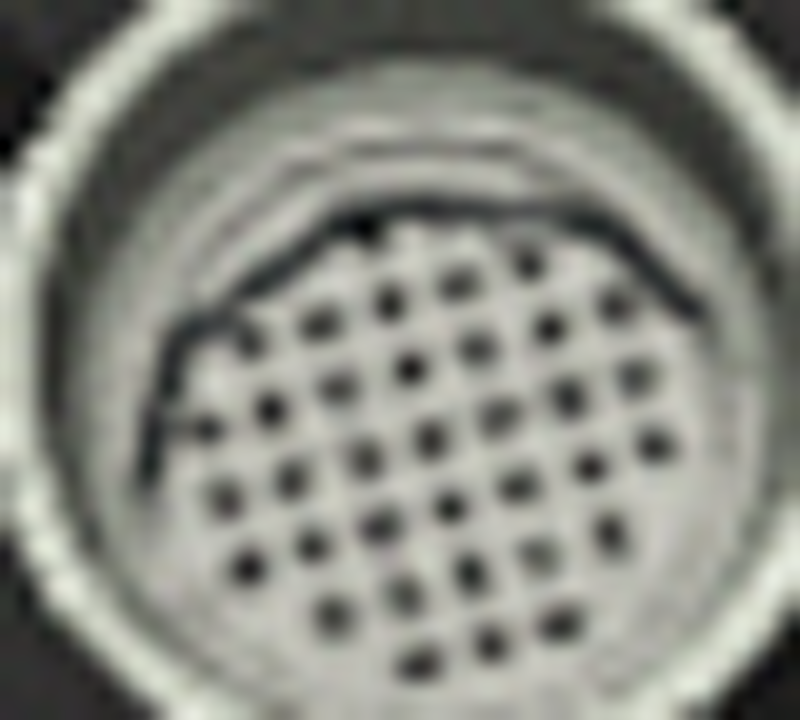

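View pics/c3.png

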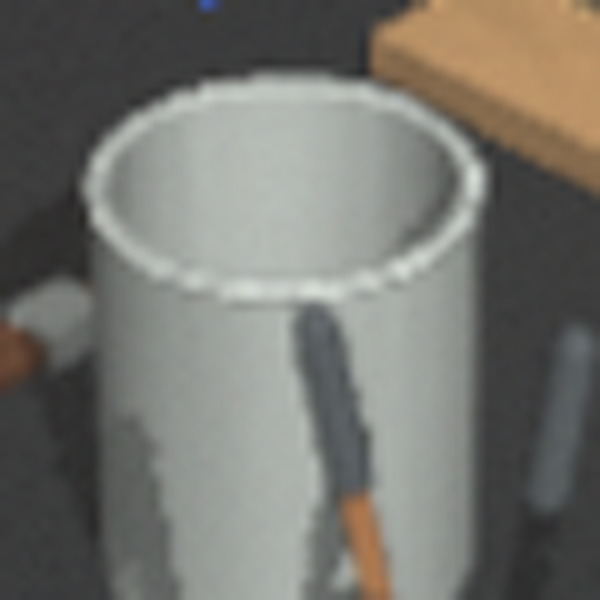

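Run:
```python
from h import *
from scipy.optimize import least_squares
np.set_printoptions(precision=2,suppress=True)
P={'fL':(145,490),'sL':(180,330),'pk':(362,212),'sR':(602,212),'fR':(705,320)}
P={k:(230+a/20-.5,163+b/20-.5) for k,(a,b) in P.items()}
L={'fL':(38,0),'sL':(26,28),'pk':(0,42),'sR':(-26,28),'fR':(-38,0)}
def X(p,y,s):
    cx,cy,yaw,l=p;c,q=np.cos(yaw),np.sin(yaw);x=s*np.sin(l)
    return [cx+c*x-q*y,cy+q*x+c*y,27+s*np.cos(l)]
r=lambda p:np.concatenate([proj('top',X(p,*L[k]))-P[k] for k in P])
for y0 in (.28,):
    s=least_squares(r,[585,-19,y0,.5]);print(s.x,np.degrees(s.x[2:]),s.fun*1.0,X(s.x,0,42))
# hole centroid & cup floor circle
for k in P: print(k,plane('top',*P[k],27)[:2],plane('top',*P[k],62)[:2])
print(plane('top',230+420/20-.5,163+470/20-.5,8))
```

```text
[585.71 -18.85   0.26   0.56] [15.18 32.3 ] [-0.74  0.11  0.15  0.26  0.38 -0.26 -0.44  0.05  0.64 -0.16] [np.float64(607.3732471439184), np.float64(-12.97646536961663), np.float64(62.499422379428545)]
fL [575.98  15.99] [574.    14.85]
sL [595.73  11.18] [593.15  10.18]
pk [609.82 -11.73] [606.82 -12.04]
sR [609.07 -41.51] [606.09 -40.91]
fR [595.3  -53.92] [592.74 -52.95]
[578.69 -18.04   8.  ]
```

The top crop shows the pot centred at about (585,-19). The strainer's handle leans towards +x, with its peak at crop (362,212), which is world (607,-13,62), and the strainer's yaw is about 15.5°. The stand slot is at about (544.3,-296.8) with the fork opening to -x. The dish is at (509,288). I'm moving to the hook now.

{"op": "drive_tool", "data": {
  "motion": [
    [[0.0111,-0.0277,0.009],[0,0,-0.04]],
    [[0.0111,-0.0277,0.009],[0,0,-0.04]],
    [[0.0111,-0.0277,0.009],[0,0,-0.04]],
    [[0.0111,-0.0277,0.009],[0,0,-0.04]],
    [[0.0111,-0.0277,0.009],[0,0,-0.04]],
    [[0.0111,-0.0277,0.009],[0,0,-0.04]],
    [[0.0111,-0.0277,0.009],[0,0,-0.04]],
    [[0.0111,-0.0277,0.009],[0,0,-0.04]],
    [[0.0111,-0.0277,0.009],[0,0,-0.04]],
    [[0.0111,-0.0277,0.009],[0,0,-0.04]]
  ],
  "claw": 1
}}

```text
time_s: 0.93
ee_pos: [321.0, 256.8, 304.1]
ee_rot: [180.0, 0.0, 45.6]
force: [0.3, 0.7, -0.4]
gripper_width: 91.4
```

{"op": "drive_tool", "data": {
  "motion": [
    [[0.0111,-0.0277,0],[0,0,-0.04]],
    [[0.0111,-0.0277,0],[0,0,-0.04]],
    [[0.0111,-0.0277,0],[0,0,-0.04]],
    [[0.0111,-0.0277,0],[0,0,-0.04]],
    [[0.0111,-0.0277,0],[0,0,-0.04]],
    [[0.0111,-0.0277,0],[0,0,-0.04]],
    [[0.0111,-0.0277,0],[0,0,-0.04]],
    [[0.0111,-0.0277,0],[0,0,-0.04]],
    [[0.0111,-0.0277,0],[0,0,-0.04]],
    [[0.0111,-0.0277,0],[0,0,-0.04]]
  ]
}}

```text
time_s: 1.77
ee_pos: [432.0, -20.2, 303.7]
ee_rot: [-180.0, 0.0, 22.6]
force: [0.7, 0.5, -0.4]
gripper_width: 91.2
```

{"op": "drive_tool", "data": {
  "motion": [
    [[0.0111,-0.0277,0],[0,0,-0.04]],
    [[0.0111,-0.0277,0],[0,0,-0.04]],
    [[0.0111,-0.0277,0],[0,0,-0.04]],
    [[0.0111,-0.0277,0],[0,0,-0.04]],
    [[0.0111,-0.0277,0],[0,0,-0.04]],
    [[0.0111,-0.0277,0],[0,0,-0.04]],
    [[0.0111,-0.0277,0],[0,0,-0.04]],
    [[0.0111,-0.0277,0],[0,0,-0.04]],
    [[0.0111,-0.0277,0],[0,0,-0.04]],
    [[0,0,0],[0,0,0]]
  ]
}}

```text
time_s: 2.6
ee_pos: [533.0, -272.5, 302.1]
ee_rot: [179.9, 0.1, 1.9]
force: [0.5, -0.2, -1.0]
gripper_width: 90.9
```

{"op": "drive_tool", "data": {
  "motion": [
    [[0.0055,-0.0122,0],[0,0,-0.0165]],
    [[0.0055,-0.0122,0],[0,0,-0.0165]],
    [[0,0,-0.015],[0,0,0]],
    [[0,0,-0.02],[0,0,0]],
    [[0,0,-0.02],[0,0,0]],
    [[0,0,-0.02],[0,0,0]],
    [[0,0,-0.02],[0,0,0]],
    [[0,0,-0.02],[0,0,0]],
    [[0,0,-0.015],[0,0,0]],
    [[0,0,-0.005],[0,0,0]]
  ]
}}

```text
time_s: 3.43
ee_pos: [541.2, -291.0, 165.9]
ee_rot: [-179.8, 0.3, 0.3]
force: [-1.1, 0.2, 0.4]
gripper_width: 91.4
```

Run:
```python
from h import *
s=env.grab_frame('scene');np.save('pics/s1.npy',s);crop(s,150,60,110,140,5,'pics/s1.png')
print(env.state()['ee_pos'],env.state()['ee_rot'])
```

```text
[ 541.37535876 -291.17621566  166.23207689] [-179.83548371    0.2680596     0.25646787]
```

View pics/s1.png

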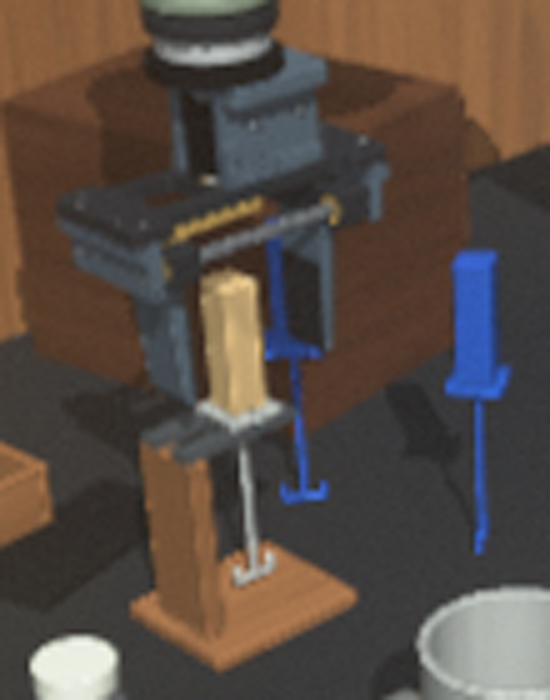

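The fingers straddle the wooden handle at crop (232,340). I'll trim the position and close.

{"op": "drive_tool", "data": {
  "motion": [
    [[0.0012,-0.0028,0],[0,0,-0.002]],
    [[0.0012,-0.0028,0],[0,0,-0.002]],
    [[0,0,0],[0,0,0]],
    [[0,0,0],[0,0,0]],
    [[0,0,0],[0,0,0]],
    [[0,0,0],[0,0,0]],
    [[0,0,0],[0,0,0]],
    [[0,0,0],[0,0,0]],
    [[0,0,0],[0,0,0]],
    [[0,0,0],[0,0,0]]
  ]
}}

```text
time_s: 4.32
ee_pos: [545.3, -298.0, 169.0]
ee_rot: [180.0, -0.0, 0.0]
force: [0.0, -0.3, -0.6]
gripper_width: 91.5
```

{"op": "drive_tool", "data": {
  "motion": [
    [[0,0,0],[0,0,0]],
    [[0,0,0],[0,0,0]],
    [[0,0,0],[0,0,0]],
    [[0,0,0],[0,0,0]],
    [[0,0,0],[0,0,0]],
    [[0,0,0],[0,0,0]],
    [[0,0,0],[0,0,0]],
    [[0,0,0],[0,0,0]],
    [[0,0,0],[0,0,0]],
    [[0,0,0],[0,0,0]]
  ],
  "claw": 0,
  "force": 40
}}

```text
time_s: 5.15
ee_pos: [545.1, -298.0, 169.0]
ee_rot: [180.0, 0.0, -0.0]
force: [-1.1, -1.0, 0.7]
gripper_width: 27.2
```

{"op": "drive_tool", "data": {
  "motion": [
    [[0,0,0],[0,0,0]],
    [[0,0,0],[0,0,0]],
    [[0,0,0],[0,0,0]],
    [[0,0,0.002],[0,0,0]],
    [[0,0,0.002],[0,0,0]],
    [[0,0,0.002],[0,0,0]],
    [[0,0,0.002],[0,0,0]],
    [[0,0,0.002],[0,0,0]],
    [[0,0,0],[0,0,0]],
    [[0,0,0],[0,0,0]]
  ]
}}

```text
time_s: 5.98
ee_pos: [545.3, -298.0, 179.2]
ee_rot: [180.0, -0.0, 0.0]
force: [0.0, 0.4, -1.2]
gripper_width: 24.1
```

Run:
```python
from h import *
s=env.grab_frame('scene');np.save('pics/s2.npy',s);crop(s,150,60,110,140,5,'pics/s2.png')
st=env.state();print(st['ee_pos'],st['ee_rot'],st['gripper_width'],st['force'])
```

```text
[ 545.25206402 -297.96112889  178.99268563] [ 1.79999646e+02 -5.96456378e-03  8.48284022e-04] 23.44291565295155 [-0.88318235  0.3511326  -1.10747928]
```

View pics/s2.png

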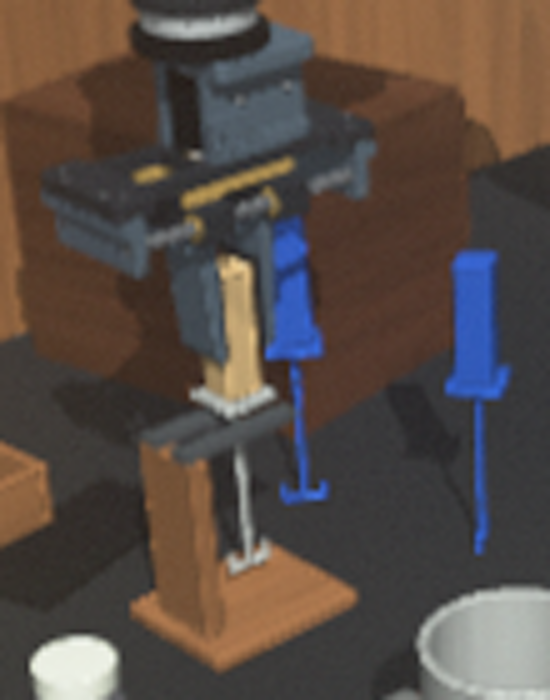

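The hook is gripped and its collar is lifted off the prongs at crop (235,398). Now I slide it out along -x, then raise it.

{"op": "drive_tool", "data": {
  "motion": [
    [[-0.006,0,0],[0,0,0]],
    [[-0.012,0,0],[0,0,0]],
    [[-0.012,0,0],[0,0,0]],
    [[-0.012,0,0],[0,0,0]],
    [[-0.012,0,0],[0,0,0]],
    [[-0.006,0,0],[0,0,0]],
    [[0,0,0],[0,0,0]],
    [[0,0,0.02],[0,0,0]],
    [[0,0,0.03],[0,0,0]],
    [[0,0,0.02],[0,0,0]]
  ]
}}

```text
time_s: 6.87
ee_pos: [486.1, -298.3, 251.0]
ee_rot: [179.9, -0.1, -0.0]
force: [1.3, -0.5, -1.4]
gripper_width: 24.2
```

{"op": "drive_tool", "data": {
  "motion": [
    [[0.005,0.015,0.02],[0,0,0.03]],
    [[0.01,0.028,0.02],[0,0,0.03]],
    [[0.01,0.028,0.01],[0,0,0.03]],
    [[0.01,0.028,0],[0,0,0.03]],
    [[0.01,0.028,0],[0,0,0.03]],
    [[0.01,0.028,0],[0,0,0.03]],
    [[0.01,0.028,0],[0,0,0.03]],
    [[0.01,0.028,0],[0,0,0.03]],
    [[0.01,0.028,0],[0,0,0.03]],
    [[0.01,0.025,0],[0,0,0]]
  ]
}}

```text
time_s: 7.7
ee_pos: [581.0, -32.0, 299.1]
ee_rot: [-180.0, -0.1, 15.6]
force: [-0.3, -0.8, -1.3]
gripper_width: 23.9
```

{"op": "drive_tool", "data": {
  "motion": [
    [[0.001,0.005,0],[0,0,0]],
    [[0,0,0],[0,0,0]],
    [[0,0,0],[0,0,0]],
    [[0,0,0],[0,0,0]],
    [[0,0,0],[0,0,0]],
    [[0,0,0],[0,0,0]],
    [[0,0,0],[0,0,0]],
    [[0,0,0],[0,0,0]],
    [[0,0,0],[0,0,0]],
    [[0,0,0],[0,0,0]]
  ]
}}

```text
time_s: 8.53
ee_pos: [581.2, -29.2, 299.0]
ee_rot: [180.0, -0.0, 15.5]
force: [-0.3, -0.5, -0.8]
gripper_width: 23.9
```

Run:
```python
from h import *
s=env.grab_frame('scene');np.save('pics/s3.npy',s);crop(s,200,80,110,110,7,'pics/s3.png')
s=env.grab_frame('top');np.save('pics/t3.npy',s);crop(s,210,130,90,80,8,'pics/t3.png')
st=env.state();print(st['ee_pos'],st['ee_rot'],st['gripper_width'],st['force'])
```

```text
[581.24935108 -29.01892376 298.97427438] [-1.79997669e+02 -5.15192946e-03  1.54667291e+01] 23.524935694462357 [ 0.72303705  0.35675005 -0.79281024]
```

View pics/s3.png

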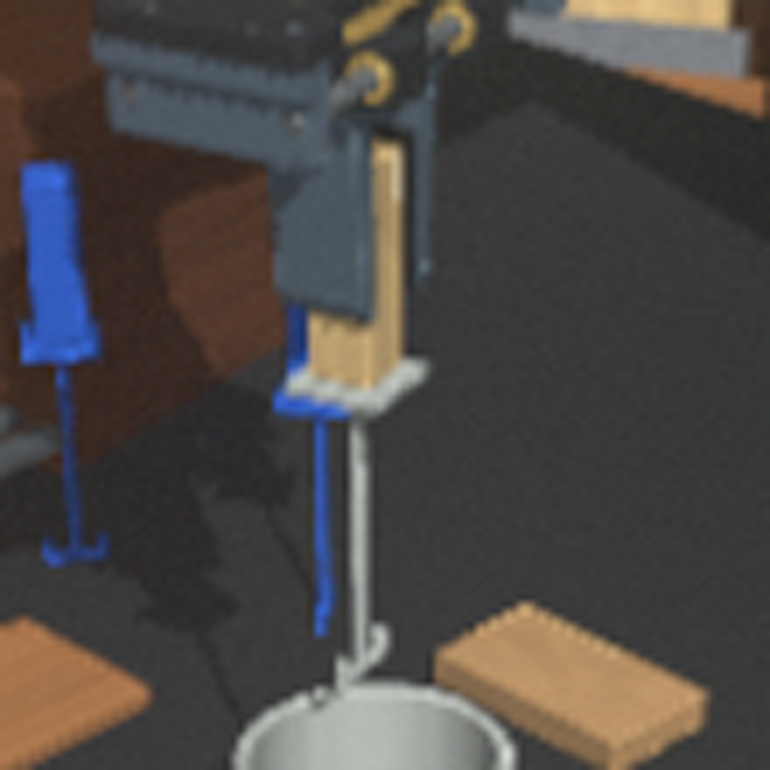

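View pics/t3.png

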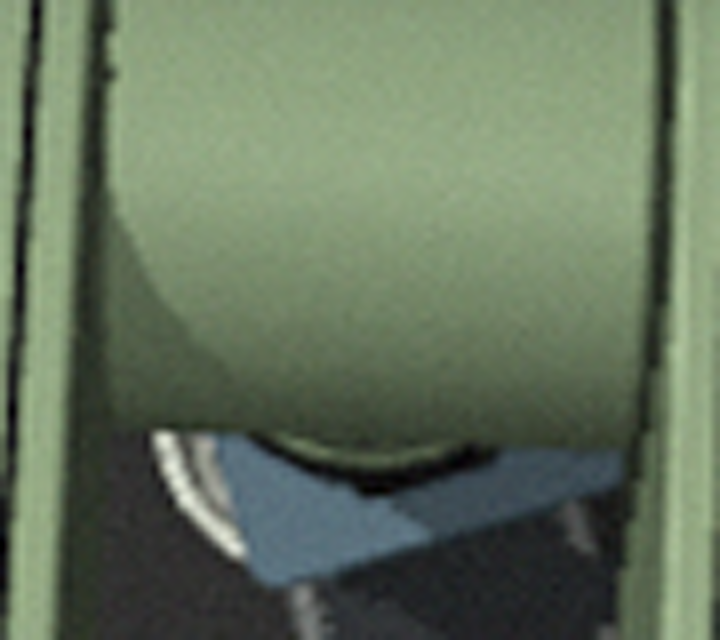

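Run:
```python
from h import *
np.set_printoptions(precision=2,suppress=True)
px=lambda a,b:np.array([200+(a+.5)/7-.5,80+(b+.5)/7-.5])
for dx,dy in[(0,0),(0,1.1),(-1,1),(1,0)]:
  for z in (153,200,245):
    print(dx,dy,z,(proj('scene',[581.2+dx,-29+dy,z])-px(0,0))*7)
# pot rim check: rim centre projected and extents
print((proj('scene',[585.2,-19.3,120])-px(0,0))*7,[(proj('scene',[585.2+50*a*.64,-19.3-50*a*.77,120])-px(0,0))*7 for a in(-1,1)])
```

```text
0 0 153 [359.92 668.95]
0 0 200 [358.06 554.92]
0 0 245 [356.19 440.54]
0 1.1 153 [362.05 670.06]
0 1.1 200 [360.23 556.  ]
0 1.1 245 [358.41 441.57]
-1 1 153 [363.84 668.93]
-1 1 200 [362.07 554.91]
-1 1 245 [360.3  440.53]
1 0 153 [357.93 669.97]
1 0 200 [356.02 555.92]
1 0 245 [354.1  441.49]
[371.85 760.27] [array([509.24, 766.75]), array([235.53, 753.84])]
```

The scene crop shows the hook foot at (362,665), just behind the pot rim. It agrees with the TCP-based projection to within about 1 mm. I'll move it over the strainer's centre and lower it.

{"op": "drive_tool", "data": {
  "motion": [
    [[0.0025,0.0045,0],[0,0,0]],
    [[0.0025,0.0045,0],[0,0,0]],
    [[0,0,0],[0,0,0]],
    [[0,0,-0.01],[0,0,0]],
    [[0,0,-0.017],[0,0,0]],
    [[0,0,-0.017],[0,0,0]],
    [[0,0,-0.017],[0,0,0]],
    [[0,0,-0.01],[0,0,0]],
    [[0,0,0],[0,0,0]],
    [[0,0,0],[0,0,0]]
  ]
}}

```text
time_s: 9.47
ee_pos: [586.1, -20.0, 227.6]
ee_rot: [-180.0, 0.0, 15.5]
force: [-0.6, 0.4, -1.4]
gripper_width: 23.9
```

{"op": "drive_tool", "data": {
  "motion": [
    [[0,0,-0.008],[0,0,0]],
    [[0,0,-0.008],[0,0,0]],
    [[0,0,-0.008],[0,0,0]],
    [[0,0,-0.008],[0,0,0]],
    [[0,0,-0.008],[0,0,0]],
    [[0,0,0],[0,0,0]],
    [[0,0,0],[0,0,0]],
    [[0,0,0],[0,0,0]],
    [[0,0,0],[0,0,0]],
    [[0,0,0],[0,0,0]]
  ]
}}

```text
time_s: 10.3
ee_pos: [586.6, -20.0, 188.5]
ee_rot: [180.0, -0.1, 15.5]
force: [-0.2, -0.3, -1.2]
gripper_width: 23.5
```

Run:
```python
from h import *
s=env.grab_frame('scene');np.save('pics/s4.npy',s);crop(s,215,120,80,90,8,'pics/s4.png')
st=env.state();print(st['ee_pos'],st['ee_rot'],st['gripper_width'],st['force'],st['torque'])
```

```text
[586.52213075 -20.010723   188.44384921] [ 1.79982837e+02 -5.65725878e-02  1.54687797e+01] 23.859544987818996 [-0.05712418 -0.3998132  -1.44792705] [-0.09850207  0.05590269 -0.02295107]
```

View pics/s4.png

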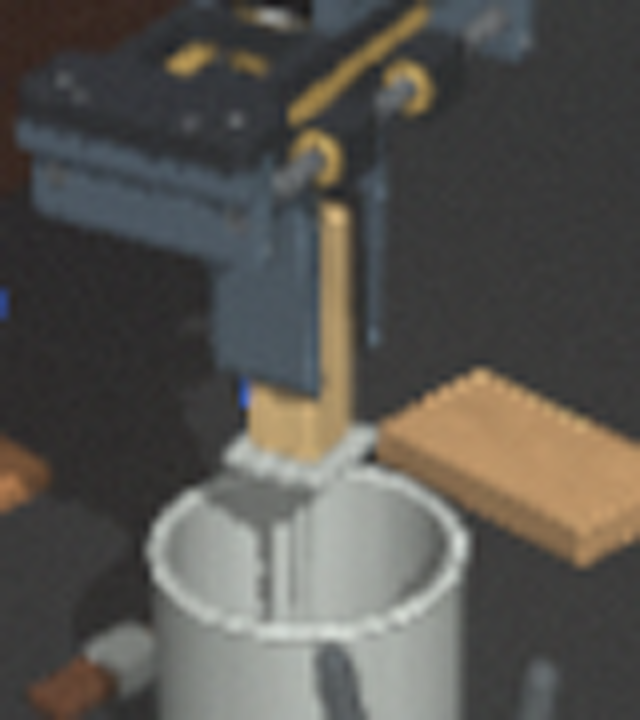

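The scene view shows the hook standing free inside the pot at crop (295,560), with no contact force. Now I shift along the strainer's x so the tip passes under the wire, then lift a little.

{"op": "drive_tool", "data": {
  "motion": [
    [[0.0024,0.0007,0],[0,0,0]],
    [[0.0024,0.0007,0],[0,0,0]],
    [[0.0024,0.0007,0],[0,0,0]],
    [[0.0024,0.0007,0],[0,0,0]],
    [[0.0024,0.0007,0],[0,0,0]],
    [[0.0024,0.0006,0],[0,0,0]],
    [[0.0022,0.0006,0],[0,0,0]],
    [[0,0,0],[0,0,0]],
    [[0,0,0],[0,0,0]],
    [[0,0,0],[0,0,0]]
  ]
}}

```text
time_s: 11.18
ee_pos: [602.9, -15.3, 188.0]
ee_rot: [180.0, -0.0, 15.5]
force: [0.3, 0.4, -1.3]
gripper_width: 23.7
```

{"op": "drive_tool", "data": {
  "motion": [
    [[0,0,0.003],[0,0,0]],
    [[0,0,0.003],[0,0,0]],
    [[0,0,0.003],[0,0,0]],
    [[0,0,0.003],[0,0,0]],
    [[-0.002,-0.0005,0],[0,0,0]],
    [[-0.002,-0.0006,0],[0,0,0]],
    [[0,0,0],[0,0,0]],
    [[0,0,0],[0,0,0]],
    [[0,0,0],[0,0,0]],
    [[0,0,0],[0,0,0]]
  ]
}}

```text
time_s: 12.02
ee_pos: [598.8, -16.4, 199.9]
ee_rot: [-180.0, 0.0, 15.5]
force: [-0.4, 0.2, -1.5]
gripper_width: 23.4
```

{"op": "drive_tool", "data": {
  "motion": [
    [[-0.0022,-0.0006,0.0013],[0,0,0]],
    [[-0.0022,-0.0006,0.0012],[0,0,0]],
    [[-0.0022,-0.0006,0.001],[0,0,0]],
    [[-0.0022,-0.0006,0.001],[0,0,0]],
    [[-0.0022,-0.0006,0.0008],[0,0,0]],
    [[-0.0022,-0.0006,0.0006],[0,0,0]],
    [[-0.0022,-0.0006,0.0004],[0,0,0]],
    [[-0.0022,-0.0006,0.0002],[0,0,0]],
    [[-0.0022,-0.0006,0],[0,0,0]],
    [[0,0,0],[0,0,0]]
  ]
}}

```text
time_s: 12.85
ee_pos: [578.4, -21.9, 206.4]
ee_rot: [-180.0, 0.0, 15.5]
force: [0.1, -1.3, -2.2]
gripper_width: 23.7
```

{"op": "drive_tool", "data": {
  "motion": [
    [[0,0,0.0015],[0,0,0]],
    [[0,0,0.0015],[0,0,0]],
    [[0,0,0.0015],[0,0,0]],
    [[0,0,0.0015],[0,0,0]],
    [[0,0,0.0015],[0,0,0]],
    [[0,0,0.0015],[0,0,0]],
    [[0,0,0.0015],[0,0,0]],
    [[0,0,0.0015],[0,0,0]],
    [[0,0,0.0015],[0,0,0]],
    [[0,0,0],[0,0,0]]
  ]
}}

```text
time_s: 13.68
ee_pos: [579.2, -21.8, 220.3]
ee_rot: [180.0, -0.0, 15.5]
force: [0.4, 0.3, -3.3]
gripper_width: 23.9
```

Run:
```python
from h import *
for i in range(3):
  s=env.grab_frame('scene')
  st=env.state();print(st['ee_pos'],st['force'],st['torque'])
np.save('pics/s5.npy',s);crop(s,215,120,80,90,8,'pics/s5.png')
```

```text
[579.14872579 -21.80599048 220.17779678] [ 0.19998031 -0.43532589 -4.59867934] [-0.03807801  0.03458823 -0.02274874]
[579.10495015 -21.77892641 220.03588425] [ 0.61718088  0.54503024 -4.91649235] [-0.0725272   0.10524625  0.02393776]
[579.01114394 -21.76618973 219.93802065] [-0.19324104 -0.3744797  -3.97825321] [-0.10765296  0.07053249  0.02820657]
```

View pics/s5.png

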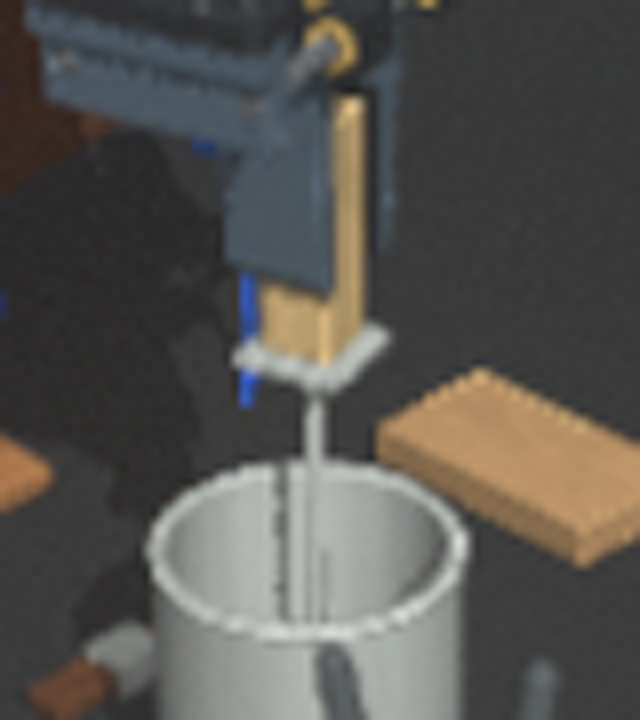

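The wrist now carries about 3 N more than before, so the strainer is on the hook. I'm lifting it straight out.

{"op": "drive_tool", "data": {
  "motion": [
    [[0,0,0.002],[0,0,0]],
    [[0,0,0.004],[0,0,0]],
    [[0,0,0.006],[0,0,0]],
    [[0,0,0.008],[0,0,0]],
    [[0,0,0.008],[0,0,0]],
    [[0,0,0.008],[0,0,0]],
    [[0,0,0.008],[0,0,0]],
    [[0,0,0.008],[0,0,0]],
    [[0,0,0.008],[0,0,0]],
    [[0,0,0.008],[0,0,0]]
  ]
}}

```text
time_s: 14.67
ee_pos: [579.1, -21.8, 288.9]
ee_rot: [180.0, -0.0, 15.5]
force: [0.8, -0.4, -4.5]
gripper_width: 24.1
```

{"op": "drive_tool", "data": {
  "motion": [
    [[0,0,0.008],[0,0,0]],
    [[0,0,0.008],[0,0,0]],
    [[0,0,0.008],[0,0,0]],
    [[0,0,0.008],[0,0,0]],
    [[0,0,0.008],[0,0,0]],
    [[0,0,0.008],[0,0,0]],
    [[0,0,0.008],[0,0,0]],
    [[0,0,0.006],[0,0,0]],
    [[0,0,0.004],[0,0,0]],
    [[0,0,0.002],[0,0,0]]
  ]
}}

```text
time_s: 15.5
ee_pos: [579.3, -21.8, 356.8]
ee_rot: [180.0, -0.1, 15.5]
force: [0.3, -0.5, -4.1]
gripper_width: 23.9
```

Run:
```python
from h import *
s=env.grab_frame('scene')
st=env.state();print(st['ee_pos'],st['force'],st['torque'])
np.save('pics/s6.npy',s);crop(s,195,60,115,145,5,'pics/s6.png')
```

```text
[579.26945747 -21.8008906  356.70361976] [-0.51627119  0.80329701 -3.2510336 ] [-0.05407708  0.03154454 -0.00894552]
```

View pics/s6.png

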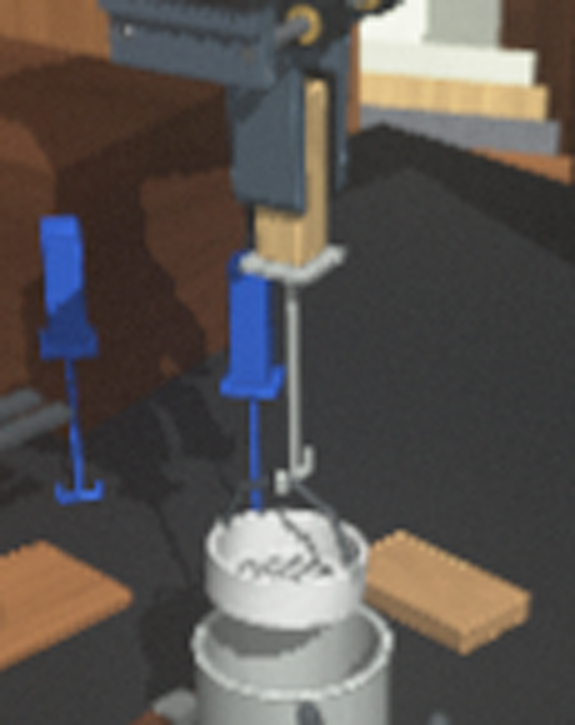

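The strainer hangs level on the hook, above the pot rim, at crop (290,570). I'm carrying it to the dish.

{"op": "drive_tool", "data": {
  "motion": [
    [[-0.0005,0.0019,0],[0,0,0]],
    [[-0.001,0.0039,0],[0,0,0]],
    [[-0.0015,0.0058,0],[0,0,0]],
    [[-0.0019,0.0078,0],[0,0,0]],
    [[-0.0024,0.0097,0],[0,0,0]],
    [[-0.0029,0.0116,0],[0,0,0]],
    [[-0.0034,0.0136,0],[0,0,0]],
    [[-0.0034,0.0136,0],[0,0,0]],
    [[-0.0034,0.0136,0],[0,0,0]],
    [[-0.0034,0.0136,0],[0,0,0]]
  ]
}}

```text
time_s: 16.38
ee_pos: [554.7, 75.1, 356.1]
ee_rot: [-180.0, -0.0, 15.5]
force: [0.5, -0.2, -4.7]
gripper_width: 23.7
```

{"op": "drive_tool", "data": {
  "motion": [
    [[-0.0034,0.0136,0],[0,0,0]],
    [[-0.0034,0.0136,0],[0,0,0]],
    [[-0.0034,0.0136,0],[0,0,0]],
    [[-0.0034,0.0136,0],[0,0,0]],
    [[-0.0034,0.0136,0],[0,0,0]],
    [[-0.0034,0.0136,0],[0,0,0]],
    [[-0.0034,0.0136,0],[0,0,0]],
    [[-0.0034,0.0136,0],[0,0,0]],
    [[-0.0034,0.0136,0],[0,0,0]],
    [[-0.0034,0.0136,0],[0,0,0]]
  ]
}}

```text
time_s: 17.22
ee_pos: [520.7, 210.8, 356.0]
ee_rot: [-180.0, -0.0, 15.5]
force: [-0.5, 0.2, -3.8]
gripper_width: 23.5
```

{"op": "drive_tool", "data": {
  "motion": [
    [[-0.0034,0.0136,0],[0,0,0]],
    [[-0.0034,0.0136,0],[0,0,0]],
    [[-0.0029,0.0116,0],[0,0,0]],
    [[-0.0024,0.0097,0],[0,0,0]],
    [[-0.0019,0.0078,0],[0,0,0]],
    [[-0.0019,0.0077,0],[0,0,0]],
    [[-0.0015,0.0058,0],[0,0,0]],
    [[-0.001,0.0039,0],[0,0,0]],
    [[-0.0005,0.0019,0],[0,0,0]],
    [[0,0,0],[0,0,0]]
  ]
}}

```text
time_s: 18.05
ee_pos: [502.3, 285.1, 355.9]
ee_rot: [-180.0, -0.0, 15.5]
force: [0.2, 0.3, -3.7]
gripper_width: 23.7
```

Run:
```python
from h import *
s=env.grab_frame('scene')
t=env.grab_frame('top')
st=env.state();print(st['ee_pos'],st['ee_rot'],st['force'],st['torque'])
np.save('pics/s7.npy',s);crop(s,315,120,100,180,4,'pics/s7.png')
np.save('pics/t7.npy',t);crop(t,80,150,110,120,5,'pics/t7.png')
```

```text
[502.48225757 284.59509431 355.96855441] [ 1.79980796e+02 -3.63407060e-03  1.54477770e+01] [-0.22431188 -0.04181791 -4.55063236] [-0.10417644  0.04803603  0.04483097]
```

View pics/s7.png

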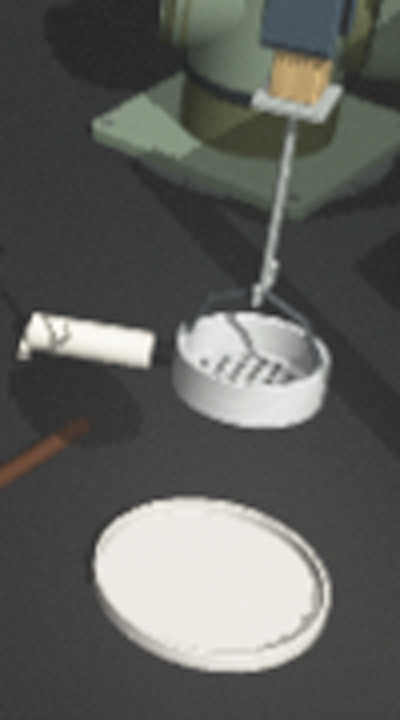

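View pics/t7.png

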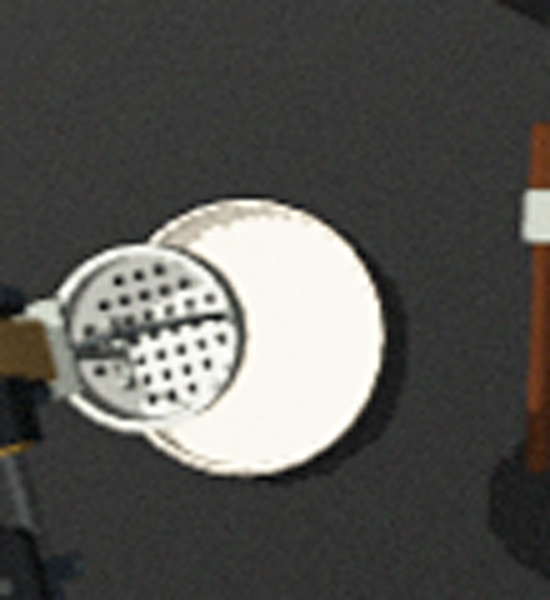

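Run:
```python
from h import *
for e in [((62,337),(243,337)),((150,243),(150,432))]:
    a,b=[plane('top',80+(u+.5)/5-.5,150+(v+.5)/5-.5,172) for u,v in e];print(a[:2],b[:2],((a+b)/2)[:2])
```

```text
[511.30448198 323.32776209] [509.21265633 245.99219783] [510.25856915 284.65997996]
[550.70150688 285.39571667] [469.62782251 286.11537475] [510.16466469 285.75554571]
```

The top view puts the strainer's centre at (510,285), against the dish at (509,288). I'm lowering it.

{"op": "drive_tool", "data": {
  "motion": [
    [[0,0.001,-0.003],[0,0,0]],
    [[0,0.001,-0.006],[0,0,0]],
    [[0,0,-0.009],[0,0,0]],
    [[0,0,-0.012],[0,0,0]],
    [[0,0,-0.012],[0,0,0]],
    [[0,0,-0.012],[0,0,0]],
    [[0,0,-0.012],[0,0,0]],
    [[0,0,-0.012],[0,0,0]],
    [[0,0,-0.012],[0,0,0]],
    [[0,0,-0.012],[0,0,0]]
  ]
}}

```text
time_s: 18.98
ee_pos: [502.0, 286.6, 252.4]
ee_rot: [180.0, 0.1, 15.5]
force: [0.9, -0.2, -5.5]
gripper_width: 24.3
```

{"op": "drive_tool", "data": {
  "motion": [
    [[0,0,-0.01],[0,0,0]],
    [[0,0,-0.008],[0,0,0]],
    [[0,0,-0.006],[0,0,0]],
    [[0,0,-0.004],[0,0,0]],
    [[0,0,-0.003],[0,0,0]],
    [[0,0,-0.002],[0,0,0]],
    [[0,0,0],[0,0,0]],
    [[0,0,0],[0,0,0]],
    [[0,0,0],[0,0,0]],
    [[0,0,0],[0,0,0]]
  ]
}}

```text
time_s: 19.82
ee_pos: [502.5, 287.0, 221.4]
ee_rot: [-180.0, -0.1, 15.5]
force: [0.2, 0.7, -4.5]
gripper_width: 23.9
```

Run:
```python
from h import *
s=env.grab_frame('scene')
st=env.state();print(st['ee_pos'],st['ee_rot'],st['force'],st['torque'])
np.save('pics/s8.npy',s);crop(s,315,160,100,140,5,'pics/s8.png')
```

```text
[502.50174941 287.00613835 221.35159989] [-1.79989196e+02 -4.68710034e-02  1.54699759e+01] [-1.26780833  0.29607959 -4.47512464] [-0.09885454  0.02867054  0.0049966 ]
```

View pics/s8.png

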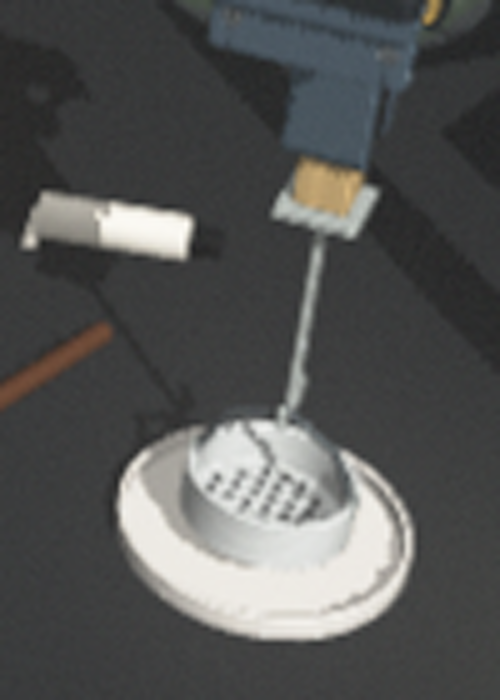

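{"op": "drive_tool", "data": {
  "motion": [
    [[0,0,-0.0015],[0,0,0]],
    [[0,0,-0.0015],[0,0,0]],
    [[0,0,-0.0015],[0,0,0]],
    [[0,0,-0.0015],[0,0,0]],
    [[0,0,-0.0015],[0,0,0]],
    [[0,0,-0.0012],[0,0,0]],
    [[0,0,-0.001],[0,0,0]],
    [[0,0,-0.001],[0,0,0]],
    [[0,0,0],[0,0,0]],
    [[0,0,0],[0,0,0]]
  ]
}}

```text
time_s: 20.7
ee_pos: [502.3, 286.9, 210.3]
ee_rot: [-180.0, 0.0, 15.5]
force: [0.3, 0.6, -5.1]
gripper_width: 23.7
```

{"op": "drive_tool", "data": {
  "motion": [
    [[0,0,-0.001],[0,0,0]],
    [[0,0,-0.001],[0,0,0]],
    [[0,0,-0.001],[0,0,0]],
    [[0,0,-0.001],[0,0,0]],
    [[0,0,-0.001],[0,0,0]],
    [[0,0,0],[0,0,0]],
    [[0,0,0],[0,0,0]],
    [[0,0,0],[0,0,0]],
    [[0,0,0],[0,0,0]],
    [[0,0,0],[0,0,0]]
  ]
}}

```text
time_s: 21.53
ee_pos: [502.4, 286.9, 205.4]
ee_rot: [-180.0, -0.0, 15.5]
force: [-0.6, 0.0, -1.6]
gripper_width: 23.7
```

Run:
```python
from h import *
for i in range(3):
  s=env.grab_frame('scene')
  st=env.state();print(st['ee_pos'],st['ee_rot'],st['force'],st['torque'])
np.save('pics/s9.npy',s);crop(s,335,180,70,100,8,'pics/s9.png')
```

```text
[502.39866916 286.9173853  205.33289258] [-1.79999123e+02 -1.08430145e-02  1.54689140e+01] [-0.37387123  0.75223335 -0.81087381] [-0.04047818  0.03605031  0.02575514]
[502.38391636 286.93856687 205.3302156 ] [-1.79997930e+02 -1.20787241e-02  1.54709775e+01] [ 0.43715222 -0.35674901 -1.86473337] [-0.08384752  0.00591374  0.032184  ]
[502.36504185 286.92903812 205.31178509] [-1.79997573e+02 -9.02502627e-03  1.54707442e+01] [-0.01073842  0.6664276  -1.23660054] [-0.1399145   0.05522459 -0.00676175]
```

View pics/s9.png

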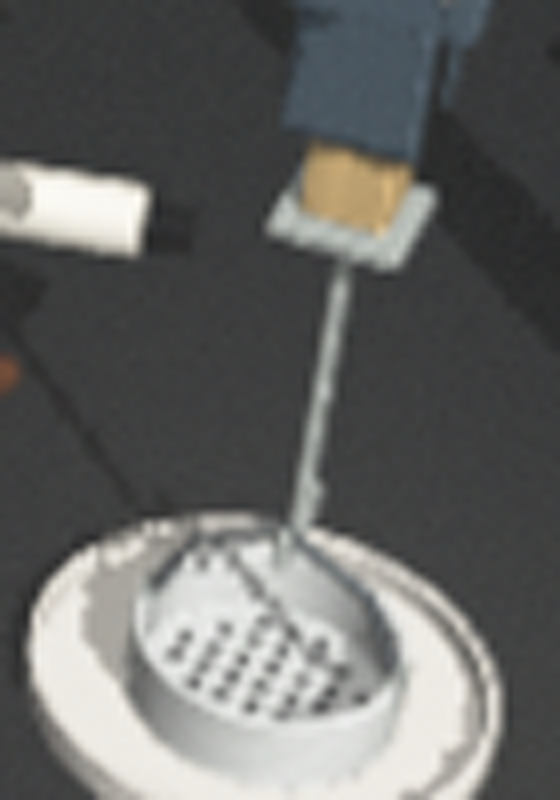

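The strainer sits in the dish, and the force is back to the empty-hook value. I'll lower the hook clear of the wire, then move it out along the strainer's -x.

{"op": "drive_tool", "data": {
  "motion": [
    [[0,0,-0.002],[0,0,0]],
    [[0,0,-0.002],[0,0,0]],
    [[0,0,-0.002],[0,0,0]],
    [[0,0,-0.002],[0,0,0]],
    [[0,0,-0.002],[0,0,0]],
    [[0,0,-0.002],[0,0,0]],
    [[0,0,-0.001],[0,0,0]],
    [[0,0,0],[0,0,0]],
    [[0,0,0],[0,0,0]],
    [[0,0,0],[0,0,0]]
  ]
}}

```text
time_s: 22.52
ee_pos: [502.4, 286.9, 192.4]
ee_rot: [-180.0, -0.0, 15.5]
force: [-0.2, 0.4, -0.9]
gripper_width: 23.7
```

{"op": "drive_tool", "data": {
  "motion": [
    [[-0.0024,-0.0007,0],[0,0,0]],
    [[-0.0024,-0.0007,0],[0,0,0]],
    [[-0.0024,-0.0007,0],[0,0,0]],
    [[-0.0024,-0.0007,0],[0,0,0]],
    [[-0.0024,-0.0007,0],[0,0,0]],
    [[-0.0024,-0.0007,0],[0,0,0]],
    [[-0.0024,-0.0007,0],[0,0,0]],
    [[-0.0024,-0.0007,0],[0,0,0]],
    [[-0.0024,-0.0007,0],[0,0,0]],
    [[0,0,0],[0,0,0]]
  ]
}}

```text
time_s: 23.35
ee_pos: [480.2, 280.4, 192.3]
ee_rot: [180.0, 0.0, 15.5]
force: [-0.0, -0.0, -1.6]
gripper_width: 23.9
```

Run:
```python
from h import *
s=env.grab_frame('scene');t=env.grab_frame('top')
st=env.state();print(st['ee_pos'],st['ee_rot'],st['force'],st['torque'])
np.save('pics/s10.npy',s);crop(s,335,180,70,100,8,'pics/s10.png')
crop(t,80,150,110,120,5,'pics/t10.png')
```

```text
[480.76437423 280.62911107 192.34136934] [-1.79996442e+02 -1.94321586e-02  1.54712732e+01] [ 0.17321279  0.27066874 -1.010305  ] [-0.03525229  0.03970882 -0.00182892]
```

View pics/s10.png

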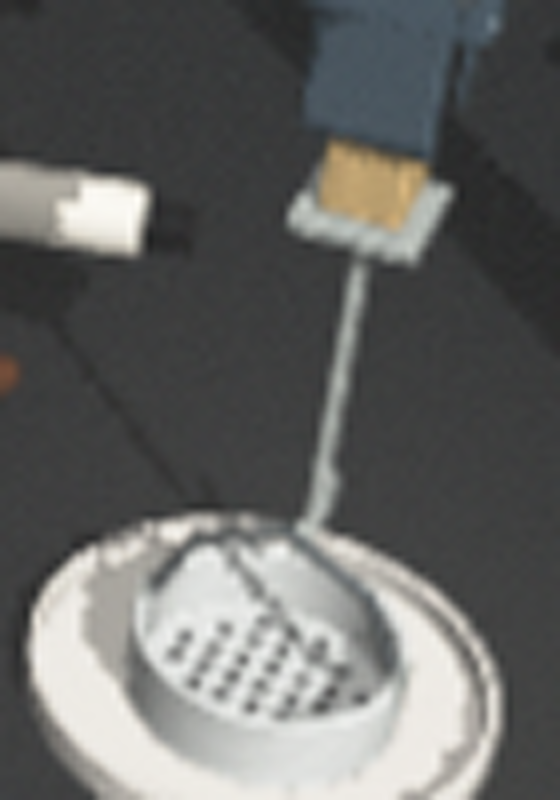

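View pics/t10.png

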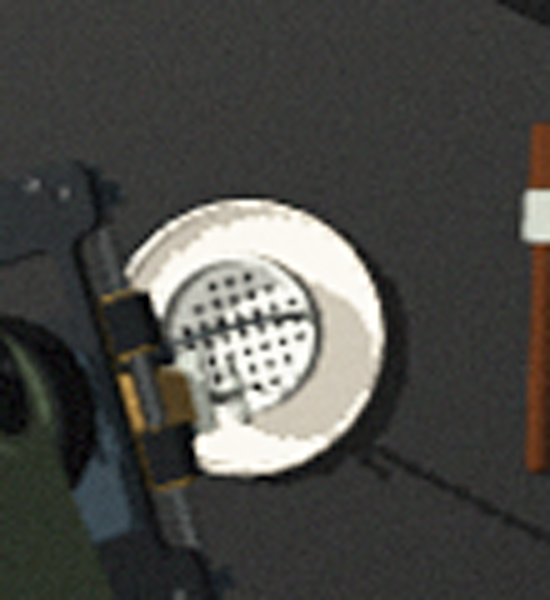

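The hook is clear of the wire: the top crop has the wire at row 325 and the hook tip at row 370. I'll retreat and raise.

{"op": "drive_tool", "data": {
  "motion": [
    [[-0.003,-0.0008,0],[0,0,0]],
    [[-0.003,-0.0008,0],[0,0,0]],
    [[-0.002,-0.0005,0],[0,0,0]],
    [[0,0,0.006],[0,0,0]],
    [[0,0,0.015],[0,0,0]],
    [[0,0,0.02],[0,0,0]],
    [[0,0,0.025],[0,0,0]],
    [[0,0,0.025],[0,0,0]],
    [[0,0,0.012],[0,0,0]],
    [[0,0,0.005],[0,0,0]]
  ]
}}

```text
time_s: 24.28
ee_pos: [473.7, 279.1, 303.5]
ee_rot: [-179.9, -0.3, 15.5]
force: [-0.6, -1.1, -0.9]
gripper_width: 23.8
```

{"op": "drive_tool", "data": {
  "motion": [
    [[0.0005,-0.01,0],[0,0,-0.01]],
    [[0.0005,-0.018,0],[0,0,-0.01]],
    [[0.0005,-0.024,0],[0,0,-0.01]],
    [[0.0005,-0.024,0],[0,0,-0.01]],
    [[0.0005,-0.024,0],[0,0,-0.01]],
    [[0.0005,-0.024,0],[0,0,-0.01]],
    [[0.0005,-0.024,0],[0,0,-0.01]],
    [[0.0005,-0.024,0],[0,0,-0.01]],
    [[0.0005,-0.024,0],[0,0,-0.01]],
    [[0.0005,-0.024,0],[0,0,-0.01]]
  ]
}}

```text
time_s: 25.12
ee_pos: [476.6, 56.6, 298.9]
ee_rot: [180.0, 0.2, 9.7]
force: [1.0, 0.9, -1.4]
gripper_width: 24.3
```

{"op": "drive_tool", "data": {
  "motion": [
    [[0.0005,-0.024,0],[0,0,-0.01]],
    [[0.0005,-0.024,0],[0,0,-0.01]],
    [[0.0005,-0.024,0],[0,0,-0.01]],
    [[0.0005,-0.024,0],[0,0,-0.01]],
    [[0.0005,-0.024,0],[0,0,-0.01]],
    [[0.0005,-0.024,0],[0,0,-0.01]],
    [[0.0005,-0.024,0],[0,0,-0.01]],
    [[0.0005,-0.024,0],[0,0,-0.01]],
    [[0.0005,-0.024,0],[0,0,-0.01]],
    [[0.0005,-0.024,0],[0,0,-0.01]]
  ]
}}

```text
time_s: 25.95
ee_pos: [481.4, -182.9, 298.8]
ee_rot: [-179.9, 0.2, 3.9]
force: [0.6, 0.6, -0.7]
gripper_width: 23.7
```

{"op": "drive_tool", "data": {
  "motion": [
    [[0.0005,-0.024,0],[0,0,-0.01]],
    [[0.0005,-0.024,0],[0,0,-0.01]],
    [[0.0005,-0.024,0],[0,0,-0.01]],
    [[0.0005,-0.018,0],[0,0,-0.01]],
    [[0.0005,-0.01,0],[0,0,-0.01]],
    [[0,-0.005,0],[0,0,-0.01]],
    [[0,0,0],[0,0,-0.01]],
    [[0,0,0],[0,0,0]],
    [[0,0,0],[0,0,0]],
    [[0,0,0],[0,0,0]]
  ]
}}

```text
time_s: 26.78
ee_pos: [485.3, -285.5, 300.4]
ee_rot: [-180.0, -0.0, 0.1]
force: [-0.3, -0.0, -1.3]
gripper_width: 23.4
```

{"op": "drive_tool", "data": {
  "motion": [
    [[0,-0.006,0],[0,0,-0.001]],
    [[0,-0.0065,0],[0,0,0]],
    [[0,0,0],[0,0,0]],
    [[0,0,-0.012],[0,0,0]],
    [[0,0,-0.025],[0,0,0]],
    [[0,0,-0.03],[0,0,0]],
    [[0,0,-0.025],[0,0,0]],
    [[0,0,-0.018],[0,0,0]],
    [[0,0,-0.008],[0,0,0]],
    [[0,0,-0.003],[0,0,0]]
  ]
}}

```text
time_s: 27.62
ee_pos: [484.7, -298.7, 177.8]
ee_rot: [-179.9, 0.1, -0.1]
force: [-1.1, -0.4, -0.8]
gripper_width: 23.9
```

Run:
```python
from h import *
s=env.grab_frame('scene')
st=env.state();print(st['ee_pos'],st['ee_rot'],st['force'],st['torque'])
np.save('pics/s11.npy',s);crop(s,150,60,110,140,5,'pics/s11.png')
```

```text
[ 485.05944062 -298.96915958  178.48817346] [-1.79951660e+02  6.63022590e-02 -6.74691184e-02] [-0.06939315  0.27845432 -0.91794362] [-0.03302036  0.03954654  0.02475728]
```

View pics/s11.png

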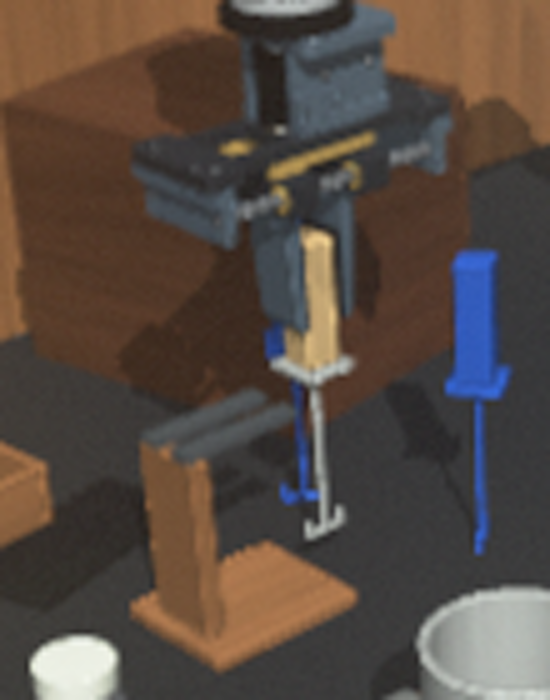

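The hook is upright just outside the fork's open end, at crop (320,370), with its shaft in line with the slot. I'm sliding it in.

{"op": "drive_tool", "data": {
  "motion": [
    [[0,0.0008,0.0005],[0,0,0.001]],
    [[0.004,0,0],[0,0,0]],
    [[0.008,0,0],[0,0,0]],
    [[0.009,0,0],[0,0,0]],
    [[0.01,0,0],[0,0,0]],
    [[0.01,0,0],[0,0,0]],
    [[0.009,0,0],[0,0,0]],
    [[0.007,0,0],[0,0,0]],
    [[0.003,0,0],[0,0,0]],
    [[0,0,0],[0,0,0]]
  ]
}}

```text
time_s: 28.5
ee_pos: [546.1, -298.1, 179.4]
ee_rot: [-180.0, 0.0, 0.0]
force: [-0.1, -0.0, -0.9]
gripper_width: 24.2
```

{"op": "drive_tool", "data": {
  "motion": [
    [[0,0,-0.001],[0,0,0]],
    [[0,0,-0.0015],[0,0,0]],
    [[0,0,-0.0015],[0,0,0]],
    [[0,0,-0.0015],[0,0,0]],
    [[0,0,-0.001],[0,0,0]],
    [[0,0,-0.001],[0,0,0]],
    [[0,0,-0.001],[0,0,0]],
    [[0,0,0],[0,0,0]],
    [[0,0,0],[0,0,0]],
    [[0,0,0],[0,0,0]]
  ]
}}

```text
time_s: 29.33
ee_pos: [545.3, -298.2, 171.3]
ee_rot: [180.0, -0.0, -0.0]
force: [-0.0, 0.8, -1.3]
gripper_width: 24.1
```

Run:
```python
from h import *
s=env.grab_frame('scene')
st=env.state();print(st['ee_pos'],st['ee_rot'],st['force'],st['torque'])
np.save('pics/s12.npy',s);crop(s,150,60,110,140,5,'pics/s12.png')
```

```text
[ 545.31902911 -298.21357117  171.34541401] [ 1.79996168e+02 -1.34704178e-02  3.52909645e-05] [-0.017531   -0.6158275  -1.66013922] [-0.10989608  0.05092738 -0.00815697]
```

View pics/s12.png

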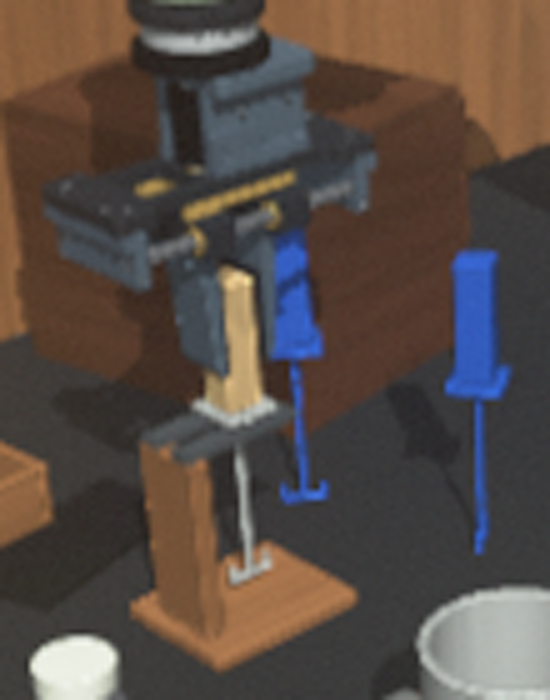

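The shaft is in the slot, with the collar about 2 mm above the prongs. I'll seat it gently, then open.

{"op": "drive_tool", "data": {
  "motion": [
    [[0,0,-0.0008],[0,0,0]],
    [[0,0,-0.0008],[0,0,0]],
    [[0,0,-0.0005],[0,0,0]],
    [[0,0,0],[0,0,0]],
    [[0,0,0],[0,0,0]],
    [[0,0,0],[0,0,0]],
    [[0,0,0],[0,0,0]],
    [[0,0,0],[0,0,0]],
    [[0,0,0],[0,0,0]],
    [[0,0,0],[0,0,0]]
  ]
}}

```text
time_s: 30.22
ee_pos: [545.3, -298.2, 169.2]
ee_rot: [180.0, -0.0, -0.0]
force: [-0.0, 0.4, -1.6]
gripper_width: 23.9
```

{"op": "drive_tool", "data": {
  "motion": [
    [[0,0,-0.0004],[0,0,0]],
    [[0,0,-0.0004],[0,0,0]],
    [[0,0,0],[0,0,0]],
    [[0,0,0],[0,0,0]],
    [[0,0,0],[0,0,0]],
    [[0,0,0],[0,0,0]],
    [[0,0,0],[0,0,0]],
    [[0,0,0],[0,0,0]],
    [[0,0,0],[0,0,0]],
    [[0,0,0],[0,0,0]]
  ]
}}

```text
time_s: 31.05
ee_pos: [545.3, -298.3, 168.8]
ee_rot: [180.0, -0.0, 0.0]
force: [-1.0, 0.1, 4.7]
gripper_width: 23.8
```

Run:
```python
from h import *
for i in range(5):
  s=env.grab_frame('scene');st=env.state();print(st['ee_pos'],st['force'],st['torque'])
```

```text
[ 545.35693591 -298.24539771  168.82295998] [-1.80158652 -0.06263052  4.96615184] [ 0.04561786  0.38101026 -0.01568416]
[ 545.34804313 -298.26605109  168.83869865] [-1.02067379  0.7700685   5.45797005] [ 0.11673692  0.32103915 -0.00054866]
[ 545.34372951 -298.22139355  168.82943902] [-1.20258989 -0.27353771  6.31820897] [ 0.12152466  0.32170119 -0.01656722]
[ 545.33049266 -298.24134677  168.82614602] [-1.58729209 -0.49730527  5.86825101] [ 0.09244948  0.31804783 -0.01606946]
[ 545.34122997 -298.22137552  168.82626819] [-1.40347843  0.84059561  4.13167687] [0.05701306 0.29785861 0.00501147]
```

It's seated: the prongs push up with about 5 N. Opening now.

{"op": "drive_tool", "data": {
  "motion": [
    [[0,0,0],[0,0,0]],
    [[0,0,0],[0,0,0]],
    [[0,0,0],[0,0,0]],
    [[0,0,0],[0,0,0]],
    [[0,0,0],[0,0,0]],
    [[0,0,0],[0,0,0]],
    [[0,0,0],[0,0,0]],
    [[0,0,0],[0,0,0]],
    [[0,0,0],[0,0,0]],
    [[0,0,0],[0,0,0]]
  ],
  "claw": 1
}}

```text
time_s: 32.13
ee_pos: [545.3, -298.2, 168.4]
ee_rot: [180.0, -0.0, -0.0]
force: [0.4, -0.1, -0.4]
gripper_width: 87.9
```

{"op": "drive_tool", "data": {
  "motion": [
    [[0,0,0.003],[0,0,0]],
    [[0,0,0.01],[0,0,0]],
    [[0,0,0.02],[0,0,0]],
    [[0,0,0.025],[0,0,0]],
    [[0,0,0.03],[0,0,0]],
    [[0,0,0.03],[0,0,0]],
    [[0,0,0.03],[0,0,0]],
    [[-0.02,0.01,0.02],[0,0,0]],
    [[-0.03,0.02,0],[0,0,0]],
    [[-0.03,0.025,0],[0,0,0]]
  ]
}}

```text
time_s: 32.97
ee_pos: [465.3, -243.8, 338.3]
ee_rot: [179.9, -0.2, -0.1]
force: [0.6, 0.8, 0.1]
gripper_width: 91.0
```

{"op": "drive_tool", "data": {
  "motion": [
    [[-0.02,0.03,0],[0,0,0]],
    [[-0.02,0.03,0],[0,0,0]],
    [[-0.02,0.03,0],[0,0,0]],
    [[-0.01,0.03,0],[0,0,0]],
    [[0,0.03,0],[0,0,0]],
    [[0,0.02,0],[0,0,0]],
    [[0,0.01,0],[0,0,0]],
    [[0,0,0],[0,0,0]],
    [[0,0,0],[0,0,0]],
    [[0,0,0],[0,0,0]]
  ]
}}

```text
time_s: 33.8
ee_pos: [395.5, -64.1, 336.5]
ee_rot: [180.0, -0.0, -0.0]
force: [0.0, -0.3, 0.0]
gripper_width: 91.0
```

Run:
```python
from h import *
for n in("scene","top"):
    im=env.grab_frame(n);np.save(f"pics/{n}9.npy",im)
    cv2.imwrite(f"pics/{n}9.png",cv2.resize(im[:,:,::-1],(800,600),interpolation=cv2.INTER_CUBIC))
st=env.state();print(st['ee_pos'],st['force'],st['time_s'],st['gripper_width'])
```

```text
[395.46430397 -64.14747555 336.28389175] [ 0.23382303  0.12902897 -0.30604951] 33.9 91.38643634318686
```

View pics/scene9.png

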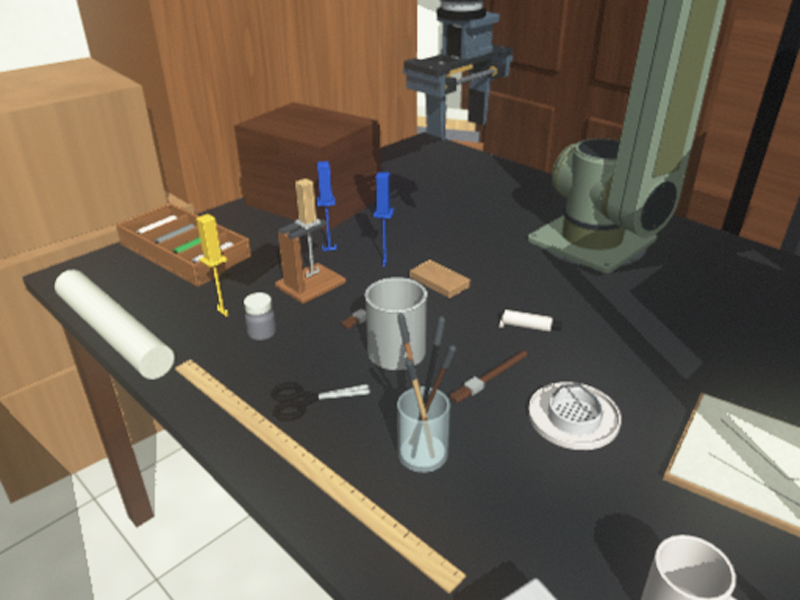

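View pics/top9.png

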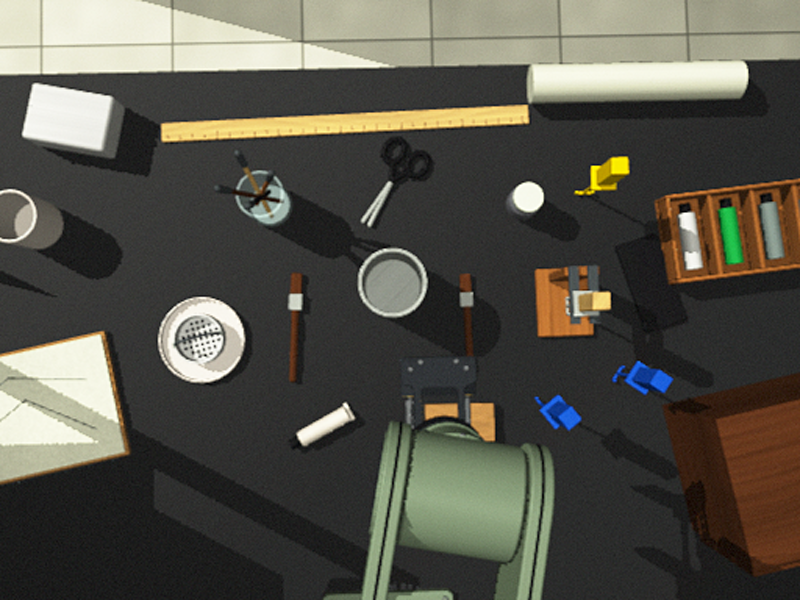

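Run:
```python
from h import *
crop(np.load('pics/top9.npy'),330,160,80,60,10,'pics/c_end.png')
```

```text
(no output)
```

View pics/c_end.png

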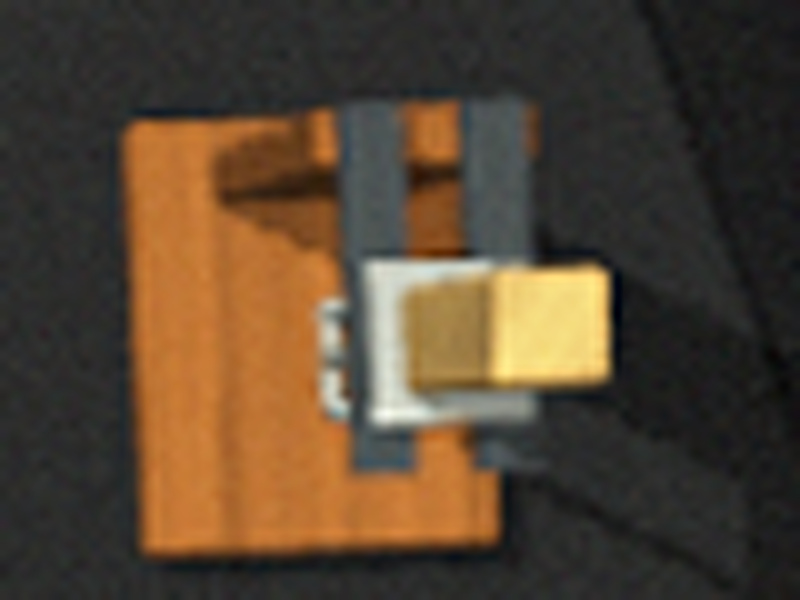

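The hook hangs upright in the slot, its collar centred at crop (450,340). That is about 3 mm further into the fork than at the start and well supported. I'm handing the job in.

```bash
python3 -c "
from workcell import env
print(env.job_done())"
```

```text
the job is handed in; nothing more can be done
None
```

The strainer is standing upright in the white drip dish, and the hook is back in the fork of its stand. I handed the job in at about 34 s.

- **Hook:** I took the wooden-handled hook and slid it out of the open end of the fork. At the end I hung it back there, seated it until the prongs took its weight, and let go.
- **Strainer:** I passed one tip of the hook under the strainer's leaning handle, swung the handle upright and lifted. I then carried the strainer slowly to the dish and lowered it gently. The wrist force read about 3 N more while carrying and went back to the empty-hook value at touchdown. The gripper never came near the strainer.
- **Last checks:** The final pictures show the strainer roughly centred in the dish and the pot empty. The other things on the table look unmoved, though the arm hides the charcoal box and the end of one brush in the final top view; both look in place in the scene view.
- **Small differences:** The hook hangs about 3 mm deeper in the fork than at the start, still upright and with its collar fully on both prongs. Camera and robot positions agreed to about 1–2 mm, and no check failed.

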